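# Set up the balancing stands and hang the grinding drum between them

## Robot

A 6-joint arm with a two-finger parallel gripper is mounted at the origin on a cart in front of the work surface, level with it; the furniture and walls round the work are solid. World frame = base frame: x ahead of the robot, y to its left, z up, the work surface at z = 0. Lengths are in m, angles in rad, forces in N, time in s.
With the tool pointing down it reaches from about 0.2 to 0.875 m from the base axis. Payload 3.4 kg.
Tool frame: the origin (TCP) lies between the finger pads; the fingertips stand 25 mm ahead of it and the grasp point (between the pads) lies 6 mm ahead of it (r.nose_length is the z of the fingertips in the tool frame, in m); z points along the fingers, y is the line along which they close (so a half turn about z gives the same grasp; the last joint's range is limited). The gripper opens to 94 mm and grips with 3 to 60 N. Pads are 16 mm wide; open, the fingers measure 119 mm over their backs; the gripper's body (75 mm by 177 mm) begins 78 mm behind the grasp point.
Start: joints at [-0.121, 0.276, 1.505, -0, 1.361, -0.121], TCP at [0.575, -0, 0.23] pointing down, gripper open.
Joint ranges: [-2.89, 2.89], [-0.75, 2.08], [0.22, 2.7], [-1.18, 4.32], [0.11, 2.71], [-2.7, 2.7]. Speed limits (rad/s): [2.57, 2.57, 3.14, 3.14, 3.14, 3.14].

## Interface

Orientations are given as a unit quaternion [w, x, y, z].
In Python, from plant import r, gripper_to, inverse_kinematics, vision, models, telemetry gives the robot as it stands. Calls block until the motion is done:
- r.move_to(position, orientation): joint-space move of the TCP to a pose.
- r.move_l(position, rot=None, vel=0.15, guard=None): straight line of the TCP; rot=None keeps the orientation; vel is the mean speed in m/s. With guard (N) it stops when the force on the tool has changed by that much, and returns True; else False.
- r.movej(angles): joint-space move.
- gripper_to(opening, f_grip=None): finger opening in m; f_grip is the grip in N (None keeps the last); returns when the fingers have stopped.
- r.hold(seconds).
- inverse_kinematics(position, orientation): joint angles nearest the present ones, or None.
- vision.snapshot(name): name is "scene" or "side" or "wrist"; returns the picture (480x640x3 uint8, red, green, blue); there is no depth.
- vision.get_calibration(name): a dict with "fx", "fy", "cx", "cy" (pixels), "position" and "orientation" of the camera in the world. Camera axes: x right, y down, z forward; pixel columns grow to the right and rows downward; lengths in m; the calibration is good to about 2 mm. A picture is of the moment at which its call begins: read the wrist's pose just before it. get_calibration takes no time and is no camera call; for the wrist camera it gives the pose at the moment of the call.
A pose or a line that the arm cannot do raises r.PlanningError and nothing moves.
- r.sign_off(): hands the job in; it is judged then, once.
Trained networks look in the newest picture that a camera, given by its name, has taken for a name from the list of things; names that differ only in an ending like _2 or _b are one class to them, and where a whole thing is asked for, a point or a joint stands for the part that bears it (a point fixed in the world has none). Each returns a list of dicts, best first, with "score" (0 to 1); they miss things now and then, are a little off and sometimes report something else, mostly with a low value. They report only what shows in the picture. A call takes as long as a camera call.
- models.boxes_of(thing, camera): "at" ([x, y, z] in m, in world coordinates, good to about 4 mm: the middle of the surface that is visible of it).
- models.regions_of(thing, camera): "pixels" (480x640 bool, what is visible of it).
- models.mark_of(thing, camera): "at" ([x, y, z] in m, in world coordinates, good to about 4 mm: a listed point, or the origin of a listed thing).
Readings, each from a call of its own:
- telemetry.current_t(): time.
- telemetry.current_joints(): joint angles.
- telemetry.current_dq(): joint speeds.
- telemetry.current_joint_efforts(): joint torques, N m.
- telemetry.current_ee_pos(): TCP position.
- telemetry.current_tool_rot(): TCP orientation.
- telemetry.current_wrist_force(): force on the tool from outside, world axes, zero at the start.
- telemetry.current_torque(): the same for the moment, N m.
- telemetry.current_opening(): finger opening in m.
- telemetry.current_finger_force(): force on a finger pad.
Only numpy, scipy, OpenCV 4.12 (cv2) and the standard library are available. Lean on these libraries where they do the work, as an engineer would, in place of code of your own. Each camera call takes 0.05 s, during which the arm holds its last target. There are 200 camera calls.

## Task

Get the spare grinding drum ready for balancing: stand the loose red ratchet stand squarely in the empty pocket of the grey bed, then raise its saddle, counting the clicks, to the same notch as the fixed stand on the bed. When the two saddles are level, take the drum on its arbor out of the wooden chock and lay it gently, without dropping it, in both V saddles so that the arbor is level with the drum midway between the stands. Leave the mug, jars, spray bottle and pliers as they are.

Things in the scene. Friction and masses are not known exactly. Their poses are not given: they have to be found in the camera images.
- pocket (a point): Centre of the pocket floor of the grey bed, 8 mm above the worktop. z up, y along the bed from this empty pocket to the fixed stand 160 mm away, x across. Four yellow cleats 7 mm high leave 97 mm free along x and 71 mm along y, so the loose stand's foot (90 x 64 mm) drops in with 3.5 mm to spare on each side, either way round.
- mate_saddle (a point): The fixed stand (same make as the loose one) on the bed: the point where the axis of a 14 mm arbor lies when it rests in this stand's V saddle. Its height is the height to be matched; it stands 2 to 5 notches up. z up.
- mate_column (a joint): Height in m of the fixed stand's column above its lowest position: 0.024, 0.036, 0.048 or 0.060 (notches 2 to 5, 12 mm each).
- jack_mid (a point): Loose red ratchet stand (0.74 kg), upright: centre of its tower, 40 mm above the foot's underside. y along the V groove, pawl on the -y side. Foot 90 (x) x 64 (y) x 8 mm; tower 36 x 36 mm, up to 80 mm; x faces clear above 40 mm, pawl sticks out 20 mm from the -y face. Lift it by the tower: lifted by the head, the column runs up its notches and does not come down again.
- jack_saddle (a point): The loose stand's V saddle: where the axis of a 14 mm arbor lies when resting in it, 103 mm above the foot's underside with the column down. The saddle head is 34 (x) x 18 (y) x 24 mm; its top is 3 mm above this point, its underside 21 mm below (2 mm over the tower's top while down). Pinch it across x or y from above to raise it.
- jack_column (a joint): Height (m) of the loose stand's column above its lowest position (0 at the start, top stop 0.076). Ratchet: six notches 12 mm apart. Pulled up with 2 to 4 N, the pawl clicks in about 2 mm after each multiple of 12 mm; let go, the column sinks back onto the last multiple passed. It cannot be pushed down past a notch.
- bed: The grey bed (plate 112 x 250 x 8 mm, fixed to the worktop); origin under the centre of its plate, axes as for the pocket; the pocket lies at y = -80 mm, the fixed stand at y = +80 mm.
- wheel_center (a point): Centre of the grinding drum (150 mm diameter, 45 mm wide, brown rim, black sides; 0.65 kg with arbor) on its steel arbor (14 mm diameter, 210 mm long, along y, drum in the middle, ends alike). Flanges of 56 mm diameter and nuts stick out to 37.5 mm from the centre. It stands on its rim; grip it from above across the 45 mm between its flat sides near the top of the rim.
- jack: The loose red ratchet stand; origin under the centre of its foot, axes as above.
- wheel: The drum with its arbor; origin and axes as for its centre.
- chock: Wooden chock that holds the drum upright on the worktop at the start (fixed, 132 x 80 mm, about 35 mm high, origin under its centre, y along the arbor); the arbor's axis is 82 mm above the worktop there.
- mug_1_mid (a point): White mug, 83 x 115 x 86 mm, standing; half-way up. Bystander.
- jar_alu_mid (a point): Red-lidded screw-lid jar that stands clear at the right (another stands far back by the drawers), 46 mm wide, 75 mm high; its centre. Bystander.
- jar_cerium_mid (a point): Pink screw-lid jar with a black lid, 52 mm wide, 69 mm high; its centre. Bystander.
- bottle_1_mid (a point): Spray bottle, 54 x 118 x 259 mm, standing; a point 83 mm up its middle. Bystander.
- pliers_1_mid (a point): Red-handled pliers lying flat, 49 x 156 x 12 mm; their centre. Bystander.

How it is judged:
On the way, in this order (a step that is already met when the one before it is completed fails the run):
1. the loose stand sits squarely in the pocket of the bed, upright (x of jack_mid in the frame of pocket between -0.007 and 0.007 m and y of jack_mid in the frame of pocket between -0.007 and 0.007 m and z of jack_mid in the frame of pocket between 0.036 and 0.044 m and angle between jack_mid's own z axis and vertical below 0.04 rad and angle between the x axis of jack_mid and the x axis of pocket, either way round below 0.15 rad), for 0.2 s.
2. still seated and let go, its saddle is level with the fixed stand's, and the drum is not on them yet (all of step 1 and z of jack_saddle in the frame of mate_saddle between -0.004 and 0.004 m and contact force between each of the fingers, wheel and jack below 0.1 N and contact force between wheel and bed below 0.1 N), for 0.2 s.
At the end, for the whole second after the job is handed in: The loose stand is seated upright in the pocket (7 mm), its saddle on the fixed one's notch (4 mm); the arbor lies at rest in both V saddles, level within 0.04 rad (12 mm across, 6 mm in height), the drum within 20 mm of midway (all of step 1 and z of jack_saddle in the frame of mate_saddle between -0.004 and 0.004 m and x of wheel_center in the frame of pocket between -0.012 and 0.012 m and y of wheel_center in the frame of pocket between 0.06 and 0.1 m and z of wheel_center in the frame of mate_saddle between -0.006 and 0.006 m and angle between wheel_center's own y axis and vertical between 1.5308 and 1.6108 rad and angle between the y axis of wheel_center and the y axis of pocket, either way round below 0.12 rad and contact force between wheel and jack above 0.5 N and contact force between wheel and bed above 0.5 N and linear speed of wheel below 0.02 m/s and angular speed of wheel below 0.2 rad/s); the robot touches nothing.
It fails at once if a bystander (mug, jar, bottle, pliers) is pushed more than 25 mm or tipped (distance of any of mug_1_mid, jar_alu_mid, jar_cerium_mid, bottle_1_mid, pliers_1_mid from where it was at the start of the episode above 0.025 m or angle between any of mug_1_mid, jar_alu_mid, jar_cerium_mid, bottle_1_mid, pliers_1_mid's own z axis and vertical above 0.5 rad).
It fails at once if the drum is dropped on the stands (contact force between wheel and jack above 150 N or contact force between wheel and bed above 150 N).
It also fails if it takes over 64 s, if anything falls off the work surface, if the arm or the gripper's body presses on something with over 40 N, if the wrist force passes 120 N, or if a joint passes its speed limit or range.

## Working session

There is one attempt and no reset: what is moved stays moved. The work goes in short steps, each a Python script; the robot and the scene stay as the last script left them, time stands still between calls to the robot, and variables do not carry over. Pictures are saved under pics/ and viewed, at most 10 in all, crops included, and the job is handed in when it is done.

```bash
ls; mkdir -p pics; python3 - <<'E'
from plant import r, gripper_to, inverse_kinematics, vision, models, telemetry
import cv2
for c in ("scene","side"):
    im=vision.snapshot(c); cv2.imwrite(f"pics/{c}0.png",im[:,:,::-1])
    k=vision.get_calibration(c); print(c,k)
    for n in ["pocket","mate_saddle","jack_mid","jack_saddle","bed","wheel_center","jack","wheel","chock","mug_1_mid","jar_alu_mid","jar_cerium_mid","bottle_1_mid","pliers_1_mid"]:
        print(n,[(d['at'],round(d['score'],2)) for d in models.mark_of(n,c)[:2]])
print(telemetry.current_t(),telemetry.current_tool_rot())
E
```

```text
pics
scene {'fx': 527.982854731172, 'fy': 527.982854731172, 'cx': 328.32951278166524, 'cy': 238.57350086855314, 'position': array([0.07958769, 0.66653312, 0.49007191]), 'orientation': array([ 0.16742504, -0.24148925,  0.80918388, -0.50879588])}
pocket [([0.4873, -0.024, 0.0109], 0.71)]
mate_saddle [([0.4738, 0.1363, 0.1694], 0.62)]
jack_mid []
jack_saddle [([0.5087, -0.2251, 0.1022], 0.56)]
bed [([0.4767, 0.059, -0.0048], 0.73)]
wheel_center []
jack [([0.4767, 0.0599, -0.0027], 0.71), ([0.5084, -0.2205, -0.0004], 0.59)]
wheel [([0.6819, -0.0142, 0.0809], 0.72)]
chock [([0.682, -0.0116, 0.001], 0.96)]
mug_1_mid [([0.7272, -0.2878, 0.048], 0.6)]
jar_alu_mid [([0.7714, -0.2006, 0.0844], 0.64), ([0.6643, -0.2071, 0.0381], 0.58)]
jar_cerium_mid [([0.693, 0.1988, 0.0323], 0.56)]
bottle_1_mid [([0.7705, -0.2013, 0.0888], 0.73), ([0.4737, 0.0591, -0.0019], 0.28)]
pliers_1_mid [([0.3891, -0.1328, 0.0056], 0.68)]
side {'fx': 582.2951939430125, 'fy': 582.2951939430125, 'cx': 319.5480135629798, 'cy': 241.2268689654726, 'position': array([0.16306967, 0.71729797, 0.74953003]), 'orientation': array
[... 193 characters left out ...]
127, -0.2279, 0.039], 0.7)]
jack_saddle [([0.5087, -0.2264, 0.1062], 0.76), ([0.5074, -0.2265, 0.0021], 0.49)]
bed [([0.4762, 0.0572, -0.0001], 0.91)]
wheel_center [([0.6785, -0.0143, 0.0793], 0.69)]
jack [([0.5075, -0.2276, 0.0017], 0.85), ([0.5111, -0.2276, 0.0407], 0.56)]
wheel [([0.6861, -0.0131, 0.0837], 0.92)]
chock [([0.511, -0.2302, 0.0427], 0.46)]
mug_1_mid [([0.7285, -0.2877, 0.0421], 0.76)]
jar_alu_mid [([0.6637, -0.2009, 0.0374], 0.74)]
jar_cerium_mid [([0.6939, 0.2017, 0.0372], 0.92)]
bottle_1_mid [([0.7667, -0.1962, 0.0811], 0.93), ([0.6834, -0.0135, 0.0015], 0.65)]
pliers_1_mid [([0.387, -0.1309, 0.0086], 0.59)]
1.5 [5.21265765e-05 7.07131407e-01 7.07082153e-01 9.97060857e-06]
```

View pictures.

View pics/scene0.png

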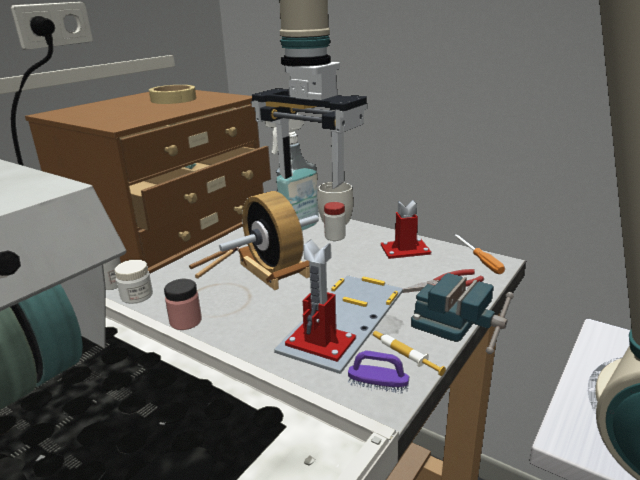

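View pics/side0.png

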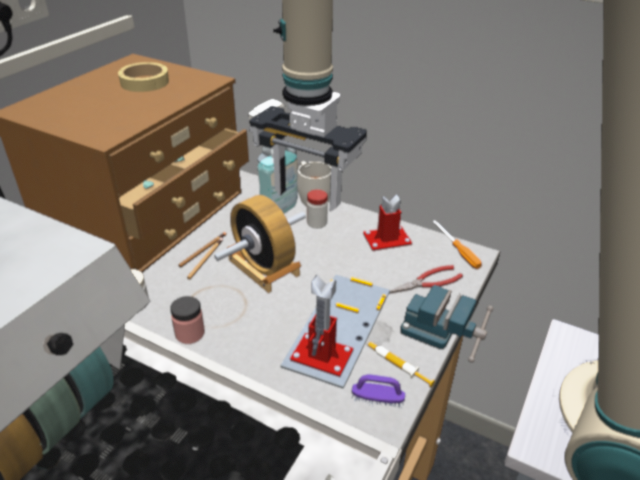

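```bash
python3 - <<'E'
from plant import r, gripper_to, inverse_kinematics, vision, models, telemetry
import cv2,numpy as np
q=[0,.70711,.70711,0]
def look(tag,p,names):
    r.move_to(p,q)
    k=vision.get_calibration("wrist"); im=vision.snapshot("wrist"); cv2.imwrite(f"pics/{tag}.png",im[:,:,::-1])
    np.savez(f"pics/{tag}.npz",**k,im=im)
    print(tag,k['position'],k['orientation'],k['fx'])
    for n in names: print(n,[(d['at'],round(d['score'],2)) for d in models.mark_of(n,"wrist")[:2]])
look("w_bed",[0.45,0.05,0.33],["pocket","mate_saddle","bed","wheel_center","wheel","chock"])
look("w_jack",[0.47,-0.2,0.28],["jack_mid","jack_saddle","jack"])
print(telemetry.current_t())
a=[cv2.imread(f"pics/{t}.png") for t in("w_bed","w_jack")]
cv2.imwrite("pics/pair.png",cv2.resize(np.vstack(a),None,fx=.62,fy=.62))
E
```

```text
w_bed [0.45027347 0.12189636 0.484342  ] [1.27112420e-01 9.91888087e-01 5.71664263e-04 3.59042217e-04] 401.5381420518694
pocket [([0.4849, -0.0255, 0.0091], 0.8), ([0.6801, -0.0182, 0.083], 0.58)]
mate_saddle [([0.4686, 0.1315, 0.169], 0.94)]
bed [([0.4738, 0.0581, -0.004], 0.59)]
wheel_center [([0.6829, -0.0154, 0.0782], 0.88), ([0.5041, -0.2285, 0.1037], 0.56)]
wheel [([0.681, -0.0199, 0.0833], 0.86), ([0.5117, -0.2247, 0.0456], 0.15)]
chock [([0.4903, -0.0248, 0.0109], 0.36)]
w_jack [ 0.46991669 -0.12722886  0.43511986] [1.26461254e-01 9.91971276e-01 6.99992369e-04 2.19275449e-04] 401.5381420518694
jack_mid [([0.5085, -0.2249, 0.041], 0.87)]
jack_saddle [([0.5062, -0.2287, 0.1023], 0.58)]
jack [([0.5083, -0.2274, -0.0005], 0.67), ([0.3811, -0.1319, 0.0035], 0.39)]
3.7583
```

View pics/pair.png

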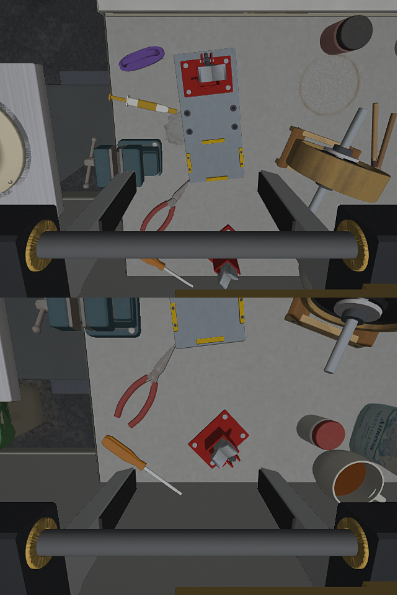

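```bash
cat > h.py <<'E'
import numpy as np,cv2
from scipy.spatial.transform import Rotation as R
def toplane(k,uv,z):
    uv=np.atleast_2d(uv).astype(float)
    d=np.c_[(uv[:,0]-k['cx'])/k['fx'],(uv[:,1]-k['cy'])/k['fy'],np.ones(len(uv))]
    o=np.asarray(k['orientation']); d=R.from_quat(np.r_[o[1:],o[0]]).apply(d)
    return k['position']+d*((z-k['position'][2])/d[:,2])[:,None]
E
python3 - <<'E'
from h import *
k=np.load("pics/w_jack.npz"); im=k['im']; hsv=cv2.cvtColor(im,cv2.COLOR_RGB2HSV)
red=((hsv[...,0]<6)|(hsv[...,0]>174))&(hsv[...,1]>150)&(hsv[...,2]>50)
m=np.zeros_like(red);m[170:300,290:420]=red[170:300,290:420]
n,l,s,c=cv2.connectedComponentsWithStats(m.astype(np.uint8));i=1+np.argmax(s[1:,4]);print(s[i])
P=toplane(k,np.argwhere(l==i)[:,::-1],0.008)[:,:2]
print("hull",cv2.minAreaRect((P*1000).astype(np.float32)))
b=np.load("pics/w_bed.npz");hb=cv2.cvtColor(b['im'],cv2.COLOR_RGB2HSV)
for t,kk,hh in(("bed",b,hb),("jackview",k,hsv)):
    y=((hh[...,0]>20)&(hh[...,0]<32)&(hh[...,1]>180)&(hh[...,2]>120)).astype(np.uint8)
    n,l,s,c=cv2.connectedComponentsWithStats(y)
    for j in range(1,n):
        if s[j,4]>40 and c[j,0]<420: print(t,c[j],s[j,4],cv2.minAreaRect((toplane(kk,np.argwhere(l==j)[:,::-1],0.015)[:,:2]*1000).astype(np.float32)))
A=cv2.resize(im[165:305,280:440],None,fx=3.5,fy=3.5,interpolation=cv2.INTER_CUBIC)
B=cv2.resize(b['im'][130:360,430:640],None,fx=2.1,fy=2.1,interpolation=cv2.INTER_CUBIC)
h=max(A.shape[0],B.shape[0]);C=np.zeros((h,A.shape[1]+B.shape[1],3),np.uint8);C[:A.shape[0],:A.shape[1]]=A;C[:B.shape[0],A.shape[1]:]=B
print(C.shape);C=C[:,:1000];C=cv2.resize(C,None,fx=.79,fy=.79);cv2.imwrite("pics/crop.png",C[:,:,::-1])
E
```

```text
[ 304  181   98   95 3380]
hull ((511.23187255859375, -229.62765502929688), (88.2508544921875, 72.90095520019531), 44.059329986572266)
bed [191.2        158.88571429] 105 ((305.26080322265625, 94.95004272460938), (5.072478771209717, 27.642810821533203), 77.08851623535156)
bed [236.37730061 169.38957055] 326 ((357.0997314453125, 82.95594024658203), (12.537008285522461, 34.34453582763672), 77.58377075195312)
bed [277.87209302 178.63953488] 86 ((404.79400634765625, 72.59806823730469), (8.088220596313477, 13.958436012268066), 88.4361801147461)
bed [343.50561798 227.75280899] 178 ((481.9125061035156, 13.994429588317871), (42.52119827270508, 6.126861572265625), 6.586453914642334)
bed [389.03076923 253.83076923] 130 ((538.068603515625, -18.926137924194336), (6.176802635192871, 38.6515007019043), 5.948899269104004)
bed [304.54074074 262.58518519] 135 ((434.96868896484375, -30.481842041015625), (6.521570205688477, 38.895999908447266), 6.500790119171143)
bed [349.64189189 288.13513514] 148 ((490.6862487792969, -63.266937255859375), (41.730167388916016, 5.946320533752441), 5.974434852600098)
jackview [389.39366516  20.74208145] 221 ((538.09716796875, -21.543365478515625), (6.189187526702881, 34.96958923339844), 6.47509241104126)
jackview [280.50185874  30.7472119 ] 269 ((434.71435546875, -30.9588680267334), (6.578381061553955, 39.31371307373047), 6.2644453048706055)
jackview [338.58044164  68.04731861] 317 ((490.3836669921875, -63.85881042480469), (42.47623825073242, 6.484951019287109), 6.4501447677612305)
(490, 1001, 3)
```

View pics/crop.png

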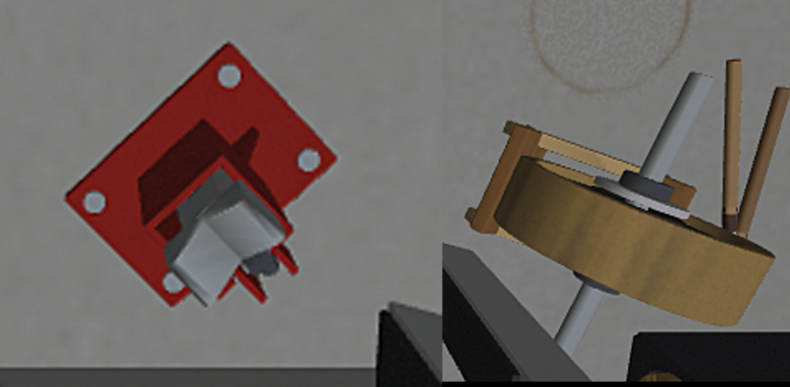

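```bash
cat >> h.py <<'E'
def Q(th):  # tool down, closing axis at angle th from world x
    q=(R.from_rotvec([0,0,th])*R.from_quat([.70710678,.70710678,0,0])).as_quat(); return [q[3],*q[:3]]
PK=np.array([.4864,-.0247]); BY=0.110; U=np.array([-np.sin(BY),np.cos(BY)])
E
python3 - <<'E'
from h import *
k=np.load("pics/w_jack.npz");b=np.load("pics/w_bed.npz")
c=np.array([[65,198],[230,42],[336,158],[172,305]])/2.765+[280,165]
P=toplane(k,c,.008)[:,:2];print(P,P.mean(0));e=np.diff(np.r_[P,P[:1]],axis=0);print(np.linalg.norm(e,axis=1),np.degrees(np.arctan2(e[:,1],e[:,0])))
c=np.array([[703,75],[655,178],[593,283],[565,345]]);c=(c-[442,0])/1.659+[430,130]
P=toplane(b,c,.084)[:,:2];print(P);d=P[0]-P[3];a=np.arctan2(d[1],d[0]);print(np.degrees(a),P[0]-.105*np.array([np.cos(a),np.sin(a)]))
E
```

```text
[[ 0.45491055 -0.23481605]
 [ 0.51851927 -0.17314772]
 [ 0.56154796 -0.21845578]
 [ 0.49811834 -0.27964869]] [ 0.50827403 -0.22651706]
[0.08859488 0.0624843  0.08813563 0.06226458] [  44.11262989  -46.47809024 -136.02822522  133.94268816]
[[ 0.71760668  0.08347684]
 [ 0.69864207  0.02005677]
 [ 0.66921547 -0.05007705]
 [ 0.65634399 -0.09437136]]
70.9929022974074 [ 0.68340973 -0.01579837]
```

```bash
python3 - <<'E'
from plant import r, gripper_to, inverse_kinematics, vision, models, telemetry
from h import *
J=[.5083,-.2265]; y=0.766
r.move_to([*J,.2],Q(y)); r.move_l([*J,.068],vel=.15)
gripper_to(.03,40); print("open",telemetry.current_opening(),telemetry.current_finger_force())
r.move_l([*J,.125],vel=.12)
r.move_to([*PK,.125],Q(BY))
r.move_l([*PK,.088],vel=.12)
g=r.move_l([*PK,.074],vel=.03,guard=6)
print(g,telemetry.current_ee_pos(),telemetry.current_wrist_force(),telemetry.current_t(),telemetry.current_opening())
im=vision.snapshot("scene");cv2.imwrite("pics/s1.png",cv2.resize(im[170:400,220:480],None,fx=2.5,fy=2.5)[:,:,::-1])
print([(d['at'],round(d['score'],2)) for d in models.mark_of("jack_mid","scene")[:2]])
E
```

```text
open 0.03563444254881959 39.99908924102783
True [ 0.48676362 -0.02477817  0.07582829] [0.98969115 0.95770738 5.51938971] 8.9583 0.035600164333157235
[([0.4864, -0.026, 0.0464], 0.69)]
```

View pics/s1.png

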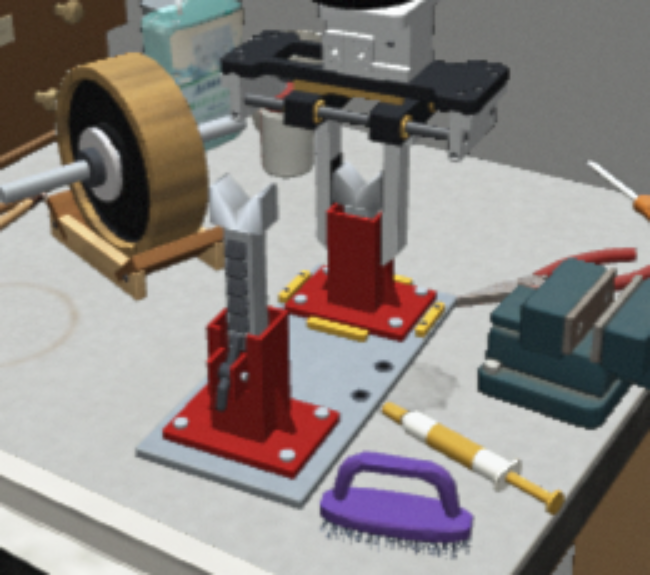

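```bash
python3 - <<'E'
from plant import r, gripper_to, inverse_kinematics, vision, models, telemetry
from h import *
p=telemetry.current_ee_pos()[:2]
gripper_to(.06); r.hold(.3)
r.move_l([*p,.115],vel=.12)
gripper_to(.025,25); print("open",telemetry.current_opening())
for i in range(1,6):
    r.move_l([*p,.115+.012*i+.0045],vel=.05)
    print(i,telemetry.current_wrist_force()[2].round(2),telemetry.current_ee_pos()[2])
g=r.move_l([*p,.1745],vel=.02,guard=5); print(g,telemetry.current_ee_pos()[2],telemetry.current_wrist_force())
gripper_to(.055); r.hold(.4)
r.move_l([*p,.26],vel=.2)
im=vision.snapshot("scene");cv2.imwrite("pics/s2.png",cv2.resize(im[170:400,220:480],None,fx=2.5,fy=2.5)[:,:,::-1])
for c in("scene","side"):
    if c=="side":vision.snapshot(c)
    for n in("jack_saddle","mate_saddle","jack_mid"): print(c,n,[(d['at'],round(d['score'],2)) for d in models.mark_of(n,c)[:2]])
print(telemetry.current_t())
E
```

```text
open 0.03459511056750848
1 -1.83 0.13188167492574523
2 -1.15 0.14381951895871353
3 -1.64 0.15581044830354712
4 -2.2 0.1678328041469393
5 -0.93 0.17984325561909884
False 0.17435752813943914 [-1.23590359  0.76555543 -0.24942747]
scene jack_saddle [([0.4866, -0.0243, 0.1728], 0.58), ([0.3881, -0.132, 0.0021], 0.39)]
scene mate_saddle [([0.4718, 0.1352, 0.1686], 0.61)]
scene jack_mid [([0.4865, -0.0228, 0.0489], 0.94)]
side jack_saddle [([0.4886, -0.0244, 0.1745], 0.73)]
side mate_saddle [([0.4704, 0.1383, 0.1667], 0.87)]
side jack_mid [([0.4885, -0.0267, 0.0502], 0.66)]
15.325
```

View pics/s2.png

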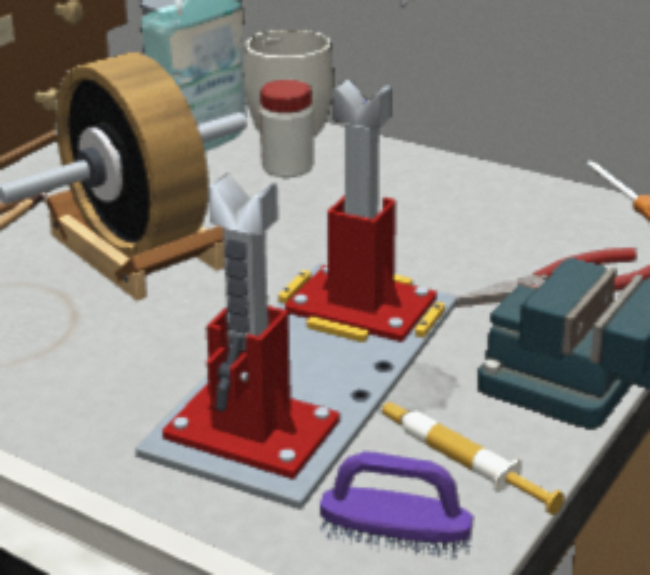

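```bash
python3 - <<'E'
from plant import vision
from h import *
k=vision.get_calibration("scene");o=k['orientation'];Ri=R.from_quat(np.r_[o[1:],o[0]]).inv()
def pr(p):
    c=Ri.apply(np.array(p)-k['position']);return (np.array([k['fx']*c[0]/c[2]+k['cx'],k['fy']*c[1]/c[2]+k['cy']])-[220,170])*2.5
X=np.array([np.cos(BY),np.sin(BY)])
for n,c in(("jack",np.array([.4866,-.0247])),("mate",PK+.16*U)):
    for h in(.159,.171,.183):
        print(n,h,"tips",[pr([*(c+s*X*.017+U*.009),h+.003]).round() for s in(-1,1)])
    print(n,"tower top +y corners",[pr([*(c+s*X*.018+U*.018),.088]).round() for s in(-1,1)])
E
```

```text
jack 0.159 tips [array([380., 110.]), array([332., 102.])]
jack 0.171 tips [array([380.,  93.]), array([332.,  85.])]
jack 0.183 tips [array([380.,  75.]), array([332.,  68.])]
jack tower top +y corners [array([375., 219.]), array([326., 208.])]
mate 0.159 tips [array([263., 213.]), array([209., 201.])]
mate 0.171 tips [array([262., 193.]), array([208., 182.])]
mate 0.183 tips [array([262., 173.]), array([207., 162.])]
mate tower top +y corners [array([261., 337.]), array([206., 322.])]
```

```bash
python3 - <<'E'
from plant import r, gripper_to, inverse_kinematics, vision, models, telemetry
from h import *
r.move_to([.667,-.063,.32],Q(np.radians(-19)))
k=vision.get_calibration("wrist"); im=vision.snapshot("wrist"); np.savez("pics/w_wheel.npz",**k,im=im)
for n in("wheel_center","wheel","chock"): print(n,[(d['at'],round(d['score'],2)) for d in models.mark_of(n,"wrist")[:2]])
cv2.imwrite("pics/w_wheel.png",cv2.resize(im[0:400,120:520],None,fx=1.5,fy=1.5)[:,:,::-1]); print(telemetry.current_t())
E
```

```text
wheel_center []
wheel [([0.6796, -0.0208, 0.0806], 0.92)]
chock []
16.325
```

View pics/w_wheel.png

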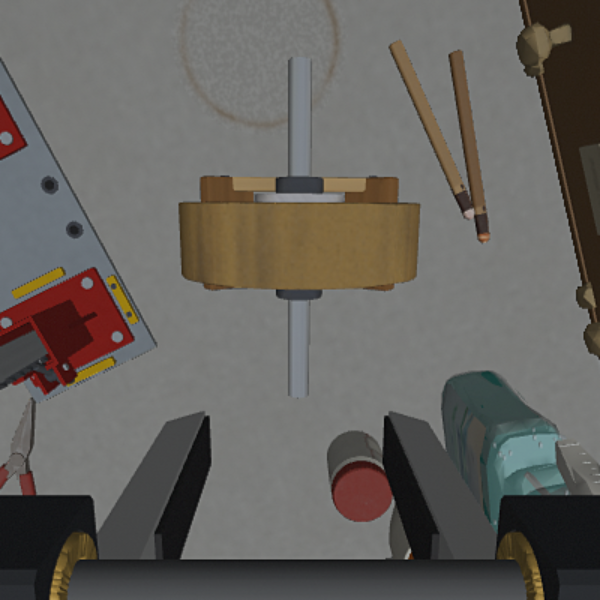

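```bash
python3 - <<'E'
from plant import r, gripper_to, inverse_kinematics, vision, models, telemetry
from h import *
k=np.load("pics/w_wheel.npz")
P=toplane(k,np.array([[300,58],[299,397]])/1.5+[120,0],.084)[:,:2];d=P[0]-P[1];print(P.mean(0),np.linalg.norm(d),np.degrees(np.arctan2(d[1],d[0])))
T=toplane(k,np.array([[299,203],[299,288]])/1.5+[120,0],.150)[:,:2];print(T.mean(0),T)
a=np.arctan2(d[1],d[0])
q0=telemetry.current_joints();print(q0)
C=P.mean(0)
for y in(a,a-np.pi):
    print(y,inverse_kinematics([*C,.146],Q(y)))
for y in(BY+np.pi/2,BY-np.pi/2): print(y,inverse_kinematics([*(PK+.08*U),.24],Q(y)))
E
```

```text
[ 0.68356378 -0.0166897 ] 0.2108870024012669 71.02299019893829
[ 0.68324179 -0.01633907] [[ 0.69039939  0.00466685]
 [ 0.67608419 -0.03734499]]
[-1.97708066e-01  3.92749915e-01  1.11275389e+00  1.25694449e-06
  1.63639132e+00  1.33346467e-01]
1.2395850235831356 [-1.26082428e-01  4.88464770e-01  1.38071538e+00 -4.44089210e-16
  1.27241251e+00 -1.36566745e+00]
-1.9020076300066575 [-1.26082428e-01  4.88464770e-01  1.38071538e+00 -4.44089210e-16
  1.27241251e+00  1.77592520e+00]
1.6807963267948967 [-3.05923319e-02  1.27339838e-01  1.67662744e+00 -4.44089210e-16
  1.33762538e+00 -1.71138866e+00]
-1.4607963267948965 [-3.05923319e-02  1.27339838e-01  1.67662744e+00 -4.44089210e-16
  1.33762538e+00  1.43020399e+00]
```

```bash
python3 - <<'E'
from plant import r, gripper_to, inverse_kinematics, vision, models, telemetry
from h import *
C=[.6835,-.0166]; a=np.radians(71.0); M=(np.array([.4866,-.0248])+PK+.16*U)/2; b=BY+np.pi/2
gripper_to(.09)
r.move_to([*C,.24],Q(a)); r.move_l([*C,.146],vel=.12)
gripper_to(.03,50); print("open",telemetry.current_opening(),telemetry.current_ee_pos())
r.move_l([*C,.2],vel=.06); r.move_l([*C,.364],vel=.15)
r.move_to([*M,.364],Q(b)); r.move_l([*M,.265],vel=.1)
print(telemetry.current_opening(),telemetry.current_wrist_force(),telemetry.current_t())
im=vision.snapshot("scene");cv2.imwrite("pics/s3.png",cv2.resize(im[100:400,170:490],None,fx=2,fy=2)[:,:,::-1])
for n in("wheel_center","wheel"): print(n,[(d['at'],round(d['score'],2)) for d in models.mark_of(n,"scene")[:2]])
E
```

```text
open 0.044734498580372074 [ 0.68362634 -0.01627347  0.14607278]
0.04457167634147827 [ 0.46714259  0.65789734 -6.39327562] 24.3917
wheel_center [([0.477, 0.0538, 0.2044], 0.79)]
wheel [([0.4756, 0.0536, 0.2013], 0.64)]
```

View pics/s3.png

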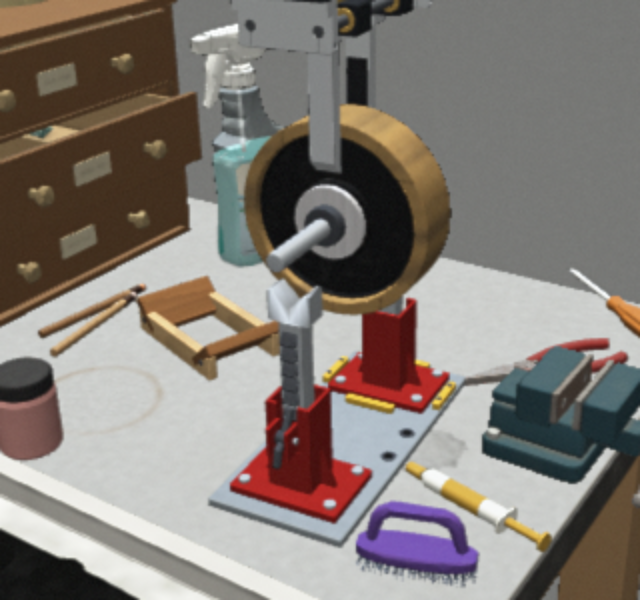

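Drum held level above the saddles, arbor over the near V at about (290,250). Lowering now.

```bash
python3 - <<'E'
from plant import r, gripper_to, inverse_kinematics, vision, models, telemetry
from h import *
p=telemetry.current_ee_pos(); M=p[:2]
print(r.move_l([*M,.241],vel=.06,guard=3), telemetry.current_ee_pos())
for i in range(3):
    if telemetry.current_ee_pos()[2]<.2315: break
    g=r.move_l([*M,.231],vel=.02,guard=2); f=telemetry.current_wrist_force(); print(g,telemetry.current_ee_pos(),f)
    if f[2]>-1: break
gripper_to(.06); r.hold(.5); print(telemetry.current_opening(),telemetry.current_wrist_force())
im=vision.snapshot("scene");cv2.imwrite("pics/s4.png",cv2.resize(im[100:400,170:490],None,fx=2,fy=2)[:,:,::-1])
for c in("scene","side"):
    if c=="side":vision.snapshot(c)
    for n in("wheel_center","jack_mid"): print(n,[(d['at'],round(d['score'],2)) for d in models.mark_of(n,c)[:2]])
print(telemetry.current_t())
E
```

```text
False [0.47802441 0.05476607 0.24059757]
True [0.47842637 0.05481917 0.23442755] [-0.25015352  0.96043487  3.26362039]
0.06003357168034551 [ 0.19361382 -1.1687525  -0.30806198]
wheel_center [([0.4746, 0.0566, 0.1727], 0.83)]
jack_mid [([0.4866, -0.0196, 0.0457], 0.63)]
wheel_center [([0.4768, 0.0571, 0.1687], 0.85)]
jack_mid []
26.75
```

View pics/s4.png

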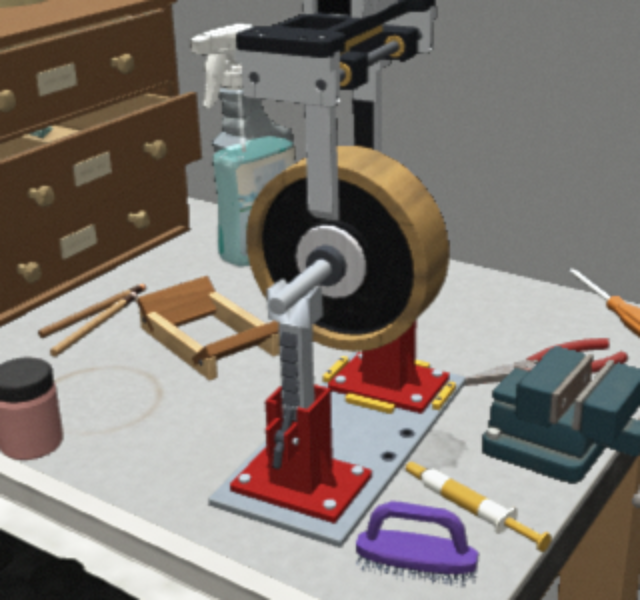

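```bash
python3 - <<'E'
from plant import r, gripper_to, vision, models, telemetry
from h import *
p=telemetry.current_ee_pos()
r.move_l([*p[:2],.38],vel=.12); r.hold(1.5)
vision.snapshot("side"); vision.snapshot("scene")
for c in("scene","side"):
  for n in("wheel_center","mate_saddle","jack_saddle","jack_mid"): print(c,n,[(d['at'],round(d['score'],2)) for d in models.mark_of(n,c)[:1]])
print(telemetry.current_t(),r.sign_off())
E
```

```text
scene wheel_center []
scene mate_saddle [([0.4701, 0.1345, 0.1721], 0.77)]
scene jack_saddle [([0.3902, -0.1343, 0.0067], 0.29)]
scene jack_mid [([0.4883, -0.0217, 0.0481], 0.6)]
side wheel_center [([0.4765, 0.0545, 0.1705], 0.92)]
side mate_saddle [([0.4717, 0.1387, 0.1655], 0.9)]
side jack_saddle [([0.4853, -0.0267, 0.0109], 0.74)]
side jack_mid []
the job is handed in; nothing more can be done
30.125 None
```

The job is handed in at about 30 s: the loose stand is seated in the pocket with its saddle raised to notch 5 to match the fixed stand. The drum rests in both V saddles, near midway by the last side-camera reading, and the gripper is clear; the sign-off returned no verdict.

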